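# Lay out a chopstick display by matching outlines

### The job

Set up the counter display: lay each of the two chopstick pairs and the two chopstick rests on the pale board whose dark outline matches it in shape and size, the right way up, flat, lined up with the outline and wholly inside it (either end may point forward). Leave the amber jar and the brass weight standing where they are.

Things in the scene. Friction and masses are not known exactly. Their poses are not given: they have to be found in the camera images.
- long_pair: the longer of two pairs of dark wooden chopsticks, two tapering sticks lying side by side and banded together by two black bands into one rigid piece, 230 mm long, 20 mm wide (17 mm over the thin ends), 9.5 mm high. Origin: middle of its length and width, on the underside. x along the sticks (thin ends at +x), z up.
- short_pair: the shorter (child's) pair of dark wooden chopsticks, banded in the same way, 150 mm long, 20 mm wide (17 mm over the thin ends), 9.5 mm high. Origin: middle of its length and width, on the underside. x along the sticks (thin ends at +x), z up.
- round_rest: round dark wooden chopstick rest: a disc 52 mm in diameter and 13 mm high with two small 4 mm bars on top that leave a groove along x (17 mm high in all). Origin: centre of the underside, z up. There is more room for fingers before and behind it (world x) than to its left and right; the same holds for its board.
- bar_rest: straight dark wooden chopstick rest: a bar 62 mm long (x), 24 mm wide (y), 12 mm high in the middle and 18 mm high at its two ends. Origin: centre of the underside, z up.
- long_board: fixed pale wooden display board 266 x 56 mm, 12 mm high, with a flat top on which a thin dark line draws the longer rectangle, 252 x 40 mm inside, for the long pair. Origin: centre of the underside; x along its length, z up. The outline is centred on the board.
- short_board: fixed pale wooden display board of the same size (266 x 56 mm, 12 mm high, flat top), but its dark line draws the shorter rectangle, 172 x 40 mm inside, for the short pair. Origin: centre of the underside; x along its length, z up. The outline is centred on the board.
- round_board: fixed pale wooden display board 88 x 80 mm, 12 mm high, with a flat top on which a thin dark line draws a circle, 72 mm in diameter inside, for the round rest. Origin: centre of the underside; z up. The circle is centred on the board.
- bar_board: fixed pale wooden display board 88 x 80 mm, 12 mm high, with a flat top on which a thin dark line draws a rectangle 80 mm (x) by 42 mm (y) inside, for the bar rest. Origin: centre of the underside; z up. The outline is centred on the board.
- jar: bystander, to be left alone: small loose amber jar with a black cap, 36 mm in diameter, 45 mm high. Origin: centre of the underside.
- weight: bystander, to be left alone: small loose brass paperweight, 42 mm in diameter, 34 mm high with a thin knob. Origin: centre of the underside.
Not all that is in view belongs to the job. Leave any red look-alike of the long_pair alone.

How it is judged (in metres and radians):
At the end, for the whole second after the job is handed in: Each thing lies flat, upright and at rest on its own board: both pairs and the bar rest within 14 mm along and 13 mm across of the outline's centre, and 0.12 (long), 0.18 (short), 0.35 rad (bar) of its direction, either way round; the round rest within 12 mm of the circle's centre (x of long_pair in the frame of long_board between -0.014 and 0.014 m and y of long_pair in the frame of long_board between -0.013 and 0.013 m and angle between the x axis of long_pair and the x axis of long_board, either way round below 0.12 rad and z of long_pair in the frame of long_board between 0.009 and 0.016 m and angle between each of long_pair, short_pair, round_rest, bar_rest's own z axis and vertical below 0.1 rad and linear speed of each of long_pair, short_pair, round_rest, bar_rest below 0.02 m/s and angular speed of each of long_pair, short_pair, round_rest, bar_rest below 0.3 rad/s and x of short_pair in the frame of short_board between -0.014 and 0.014 m and y of short_pair in the frame of short_board between -0.013 and 0.013 m and angle between the x axis of short_pair and the x axis of short_board, either way round below 0.18 rad and z of short_pair in the frame of short_board between 0.009 and 0.016 m and horizontal distance between round_rest and round_board below 0.012 m and z of round_rest in the frame of round_board between 0.009 and 0.016 m and x of bar_rest in the frame of bar_board between -0.014 and 0.014 m and y of bar_rest in the frame of bar_board between -0.013 and 0.013 m and angle between the x axis of bar_rest and the x axis of bar_board, either way round below 0.35 rad and z of bar_rest in the frame of bar_board between 0.009 and 0.016 m); the robot touches nothing.
It fails at once if the jar or the weight is pushed more than 15 mm or tipped over (distance of any of jar, weight from where it was at the start of the episode above 0.015 m or angle between any of jar, weight's own z axis and vertical above 0.5 rad).
It also fails if it takes over 93 s, if anything falls off the work surface, if the arm or the gripper's body presses on something with over 40 N, if the wrist force passes 120 N, or if a joint passes its speed limit or range.

### The arm

A 6-joint arm with a two-finger parallel gripper is mounted at the origin on the work surface. World frame = base frame: x ahead of the robot, y to its left, z up, the work surface at z = 0. Lengths are in m, angles in degrees, forces in N, time in s.
With the tool pointing down it reaches from about 0.4 to 0.825 m from the base axis. Payload 7 kg.
Tool frame: the origin (TCP) lies midway between the tips of the shut fingers; the grasp point (between the pads) lies 19 mm behind it; z points along the fingers, y is the line along which they close (so a half turn about z gives the same grasp; the last joint's range is limited). The gripper opens to 88 mm and grips with 3 to 60 N. Pads are 19 mm wide; open, the fingers measure 130 mm over their backs; the gripper's body (78 mm by 193 mm) begins 47 mm behind the grasp point.
Start: joints at [88.757, 20.546, 0.682, 0, -70.136, -16.507], TCP at [0.206, 0.643, 0.227] pointing down, gripper open.
Joint ranges: [-176.03, 176.03], [-82.01, 121.73], [-58.28, 71.71], [-173.87, 95.51], [-174.79, -0.11], [-173.66, 173.66]. Speed limits (degrees/s): [136.94, 136.94, 172.46, 180, 180, 180].

### API

Orientations are given as [roll, pitch, yaw] about the fixed x, y, z axes, in that order (R = Rz(yaw) Ry(pitch) Rx(roll)).
In Python, from plant import r, eyes, workorder gives the robot as it stands.
- The arm moves only by the tool step_arm, never from a script. Its argument "plan" is a list of rows, each a list of 5 numbers: the shift along the tool's x, y, z each as a share of 25 cm, from -1 to 1, then the turn about the tool's z as a share of 60 degrees, from -1 to 1, then the finger opening in mm, from 0 to 87.6. In form: [[x, y, z, turn, jaw], ...]. A call has 1 to 12 rows; each row is the pose to reach, as a shift and turn from the pose commanded when the call began, along the tool's axes at that moment; what a row does not reach only later rows make up. A row lasts 1/12 s, in which the tool goes at most 41.7 mm and 7.16 degrees, less where a joint would pass 70% of its speed; a pose out of reach is approached as far as the arm can. A call with a number of a shift or a turn outside -1 to 1 is refused whole. A call with a gripper value outside its range is refused whole. The fingers move at their own pace and stop on an object; "newtons" is the grip in N (left out, the last holds). Time passes only in rows, so rows that repeat a pose let the fingers close. It gives the time, the measured TCP pose, the force, the opening and the grip force at its end, in the units of the state.
- r.get_state(): the state, without advancing time (a new reading comes with each control period).
- eyes.capture(name): name is "side" or "top"; returns the picture (420x560x3 uint8, red, green, blue); there is no depth.
- eyes.camera_model(name): a dict with "fov_y" (degrees; the focal length in pixels is half the picture's height over the tangent of half this angle, whatever the lens; pixels are square), "cx", "cy" (the principal point, pixels), "world_to_cam" (4x4, takes a point from world to camera coordinates). Camera axes: x right, y up, looking along -z (the intrinsics and any distortion apply to the point x, -y, -z); pixel columns grow to the right and rows downward; lengths in m; the calibration is good to about 2 mm. A picture is of the moment at which its call begins. camera_model takes no time and is no camera call.
- workorder.close_job(): hands the job in; it is judged then, once.
The state is a dict: "time_s": time; "joints": joint angles; "qd": joint speeds; "joint_torque": joint torques, N m; "tcp_pos": TCP position; "eef_rot": TCP orientation; "contact_force": force on the tool from outside, world axes, zero at the start; "moment": the same for the moment, N m; "gripper_width": finger opening in m; "gripper_force": force on a finger pad.
Only numpy, scipy, OpenCV 4.12 (cv2) and the standard library are available. Lean on these libraries where they do the work, as an engineer would, in place of code of your own. Each camera call takes 0.05 s, during which the arm holds its last target. There are 200 camera calls.

## Working session

There is one attempt and no reset: what is moved stays moved. The work goes in short steps, Python scripts to look and compute and a tool call to move; the robot and the scene stay as the last step left them, time stands still between calls to the robot, and variables do not carry over. Pictures are saved under pics/ and viewed, at most 14 in all, crops included, and the job is handed in when it is done.

Besides the shell and the picture viewer there is one more tool, called after "Request:" as a command line: name --pt "numbers of a row" for each row, then --argument value for the rest. step_arm: Moves the arm, as the interface text tells. Its arguments: {"type":"object","properties":{"plan":{"type":"array"},"newtons":{"type":"number"}},"required":["plan"]}

```bash
mkdir -p pics; ls
python3 - <<'E'
from plant import r, eyes, workorder
import cv2
for n in("top","side"):
    im=eyes.capture(n); cv2.imwrite(f"pics/{n}0.png",im[:,:,::-1]); m=eyes.camera_model(n); print(n,m)
print(r.get_state())
E
```

```text
pics
top {'fov_y': 46.02476224702334, 'cx': 281.7157628574644, 'cy': 215.19720177875902, 'world_to_cam': array([[-0.00883299, -0.99985871, -0.01430148,  0.01166774],
       [ 0.99564251, -0.01012169,  0.09270132, -0.44066967],
       [-0.09283298, -0.01342033,  0.99559125, -1.07139811],
       [ 0.        ,  0.        ,  0.        ,  1.        ]])}
side {'fov_y': 52.63908290223361, 'cx': 280.7088883687599, 'cy': 214.95487175290987, 'world_to_cam': array([[ 0.91978959, -0.39206745,  0.01643863, -0.42539418],
       [ 0.2874987 ,  0.7017995 ,  0.65178367, -0.16497452],
       [-0.26707978, -0.59477775,  0.75822676, -1.0845166 ],
       [ 0.        ,  0.        ,  0.        ,  1.        ]])}
{'time_s': 0.1, 'joints': array([ 8.87570127e+01,  2.05858637e+01,  6.38855148e-01, -1.67890256e-02,
       -7.01359215e+01, -1.65062620e+01]), 'qd': array([-0.04408098, -0.08915419,  0.13612996,  0.05221631, -0.11865157,
        0.02225616]), 'joint_torque': array([-1.46288930e-03, -5.84162557e+01,  2.93752581e+01,  7.01554567e+00,
        1.02061545e-02, -4.42199075e-05]), 'tcp_pos': array([0.20568035, 0.64244005, 0.22573465]), 'eef_rot': array([ 1.79916003e+02, -8.43088250e-03, -1.77549593e+01]), 'contact_force': array([-0.74965209,  0.64292867, -0.58577425]), 'moment': array([0.03865167, 0.01109127, 0.0217998 ]), 'gripper_force': 0.0, 'gripper_width': 0.08769758422333276}
```

View pics/top0.png

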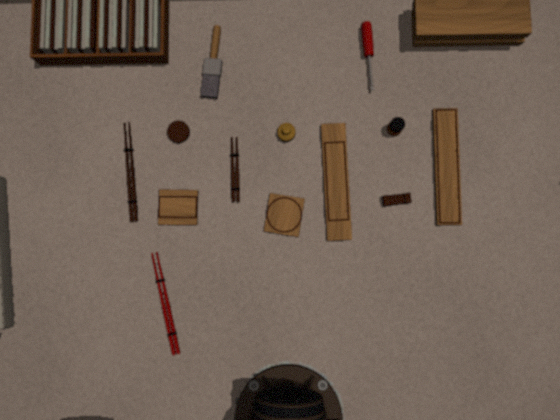

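View pics/side0.png

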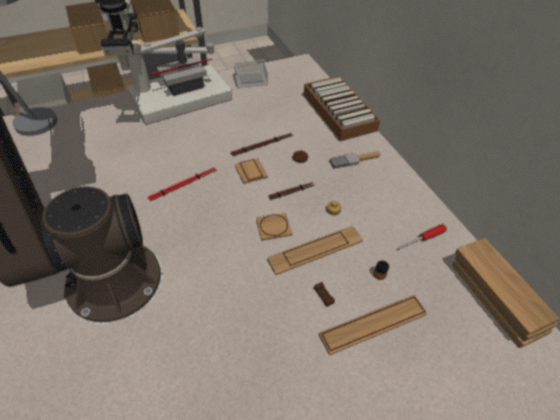

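The top view shows:
- Long pair at about (130,172), short pair at (235,170), round rest at (178,131) and bar rest at (396,200).
- Bar board at (178,207), round board at (284,214), short board at (336,181) and long board at (447,166).
- Jar at (396,126), weight at (286,132), and the red look-alike at (165,303).

The side view agrees with this.

```bash
cat > h.py <<'E'
import numpy as np, cv2
from plant import r, eyes, workorder
def cast(name,uv,z):
    m=eyes.camera_model(name); T=np.array(m["world_to_cam"]); f=210/np.tan(np.radians(m["fov_y"]/2))
    uv=np.atleast_2d(uv).astype(float)
    d=np.c_[(uv[:,0]-m["cx"])/f,-(uv[:,1]-m["cy"])/f,-np.ones(len(uv))]@T[:3,:3]
    c=-T[:3,:3].T@T[:3,3]
    return (c+d*((z-c[2])/d[:,2])[:,None])[:,:2]
def project(name,p):
    m=eyes.camera_model(name); T=np.array(m["world_to_cam"]); f=210/np.tan(np.radians(m["fov_y"]/2))
    q=T[:3,:3]@np.array(p)+T[:3,3]; return m["cx"]-f*q[0]/q[2], m["cy"]+f*q[1]/q[2]
def blob(name,mask,box,z):
    """largest blob in box (u0,v0,u1,v1): world centre, size, angle deg on plane z"""
    u0,v0,u1,v1=box; k=np.zeros_like(mask); k[v0:v1,u0:u1]=mask[v0:v1,u0:u1]
    cs,_=cv2.findContours(k,cv2.RETR_EXTERNAL,cv2.CHAIN_APPROX_NONE)
    if not cs: return None
    c=max(cs,key=cv2.contourArea)[:,0]
    w=cast(name,c,z)
    (x,y),(a,b),t=cv2.minAreaRect((w*1000).astype(np.float32))
    if a<b: a,b,t=b,a,t+90
    f=np.zeros_like(mask); cv2.drawContours(f,[c],-1,255,-1); v,u=np.nonzero(f); g=cast(name,np.c_[u,v],z)
    e=np.linalg.eigh(np.cov(g.T))[1][:,1]
    return dict(rect=np.round([x,y,a,b,(t+90)%180-90],1),cen=np.round(g.mean(0)*1000,1),pca=round(float(np.degrees(np.arctan(e[1]/e[0]))),1))
E
python3 - <<'E'
from h import *
im=cv2.imread("pics/top0.png"); hsv=cv2.cvtColor(im,cv2.COLOR_BGR2HSV)
for p in [(178,207),(284,225),(336,135),(437,166),(178,131),(396,200),(131,190),(200,220),(60,250),(396,126),(286,132)]: print(p,hsv[p[1],p[0]])
print(project("top",(0,0,0)),project("side",(0,0,0)),project("top",(.206,.643,.227)))
sat=((hsv[:,:,1]>80)&(hsv[:,:,2]>70)).astype(np.uint8)*255
sat=cv2.morphologyEx(sat,cv2.MORPH_CLOSE,np.ones((5,5)))
dark=(hsv[:,:,2]<72).astype(np.uint8)*255
dark=cv2.morphologyEx(dark,cv2.MORPH_CLOSE,np.ones((3,3)))
cv2.imwrite("pics/m.png",np.hstack([sat,dark]))
for n,b in dict(bar_board=(150,180,206,232),round_board=(255,185,310,240),short_board=(315,115,358,245),long_board=(425,100,468,232)).items(): print(n,blob("top",sat,b,.012))
for n,b,z in [("long_pair",(115,115,145,228),.006),("short_pair",(224,130,246,210),.006),("round_rest",(160,115,196,148),.013),("bar_rest",(376,188,416,212),.014),("jar",(380,110,410,140),.04)]: print(n,blob("top",dark,b,z))
print("weight",blob("top",sat,(272,118,302,146),.02))
E
```

```text
(178, 207) [ 15 144 124]
(284, 225) [ 16 138 126]
(336, 135) [ 16 141 114]
(437, 166) [ 13 154  81]
(178, 131) [  9 191  48]
(396, 200) [  7 149  53]
(131, 190) [  8 138  37]
(200, 220) [ 13  59 129]
(60, 250) [ 13  54 122]
(396, 126) [174  51  25]
(286, 132) [ 20 188 107]
(np.float64(287.1002248516319), np.float64(418.5587224636663)) (np.float64(114.18673178178426), np.float64(279.53477001413927)) (np.float64(-78.60041444811873), np.float64(340.3592409015214))
bar_board {'rect': array([462.5, 240.2,  88.1,  81. ,  89.4]), 'cen': array([463.1, 240.3]), 'pca': 86.6}
round_board {'rect': array([443.2,   3.5,  89.3,  81.1,  -9.8]), 'cen': array([443.1,   3. ]), 'pca': -8.5}
short_board {'rect': array([ 517.8, -113.9,  266.2,   57.8,    2.2]), 'cen': array([ 516.6, -114. ]), 'pca': 2.1}
long_board {'rect': array([ 5.490e+02, -3.640e+02,  2.653e+02,  5.780e+01,  3.000e-01]), 'cen': array([ 548.4, -363.6]), 'pca': -0.2}
long_pair {'rect': array([545.1, 351.1, 227.1,  19.7,   5.7]), 'cen': array([534.5, 349.6]), 'pca': 5.4}
short_pair {'rect': array([547.4, 113.7, 144.8,  18.6,   1.4]), 'cen': array([538.3, 113.8]), 'pca': 1.3}
round_rest {'rect': array([633.8, 241.5,  50.9,  48.1,  44.6]), 'cen': array([633.7, 241.3]), 'pca': 23.8}
bar_rest {'rect': array([ 473.7, -244.5,   66.6,   23. ,  -83.4]), 'cen': array([ 474.1, -245. ]), 'pca': -82.8}
jar {'rect': array([ 629.7, -240.5,   54. ,   33.4,  -48.5]), 'cen': array([ 631. , -240.5]), 'pca': -52.2}
weight {'rect': array([ 6.306e+02, -3.800e+00,  4.130e+01,  4.040e+01, -6.000e-01]), 'cen': array([630.4,  -4.2]), 'pca': 42.6}
```

View pics/m.png

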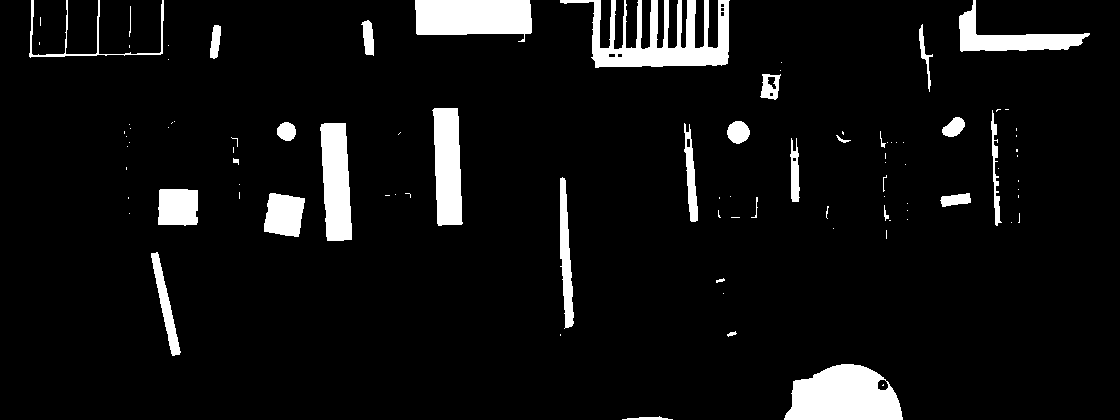

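Every measured size matches its spec, so the segmentation is good. I'll start with the long pair.

Request:
step_arm --pt "1 0.43 0.3 -0.3875 87" --pt "1 0.43 0.3 -0.3875 87" --pt "1 0.43 0.3 -0.3875 87" --pt "1 0.43 0.3 -0.3875 87" --pt "1 0.43 0.3 -0.3875 87" --pt "1 0.43 0.3 -0.3875 87" --pt "1 0.43 0.3 -0.3875 87" --pt "1 0.43 0.3 -0.3875 87" --newtons 25

```text
time_s: 0.77
tcp_pos: [0.4135, 0.4593, 0.1491]
eef_rot: [179.8, 0.1, 5.2]
contact_force: [-0.8, 1.2, 0.4]
gripper_width: 0.0866
gripper_force: 0.0
```

Request:
step_arm --pt "0.472 0.482 0.3 0 60" --pt "0.472 0.482 0.4 0 60" --pt "0.472 0.482 0.4 0 60" --pt "0.472 0.482 0.4 0 60" --pt "0.472 0.482 0.4 0 60" --pt "0.472 0.482 0.4 0 60" --pt "0.472 0.482 0.4 0 60" --pt "0.472 0.482 0.4 0 60"

```text
time_s: 1.43
tcp_pos: [0.5402, 0.3557, 0.0515]
eef_rot: [180.0, 0.0, 5.5]
contact_force: [0.4, -0.3, -0.7]
gripper_width: 0.0603
gripper_force: 0.0
```

Run:
```python
from h import *
im=eyes.capture("top"); cv2.imwrite("pics/t1.png",cv2.resize(im[90:250,60:270,::-1],None,fx=3,fy=3))
print(r.get_state()["tcp_pos"])
```

```text
[0.54004735 0.3564026  0.05205786]
```

View pics/t1.png

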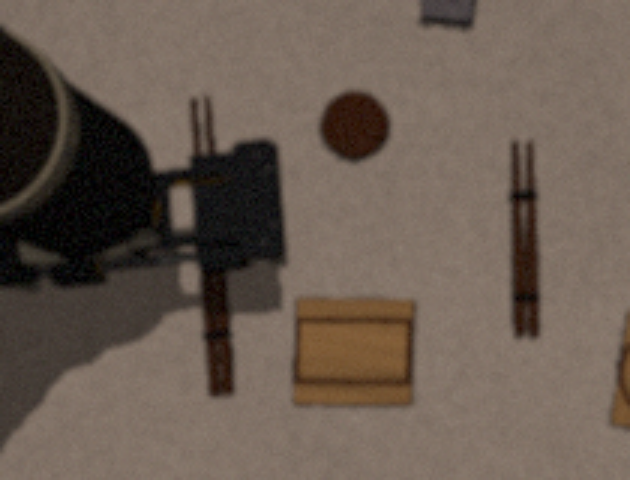

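The picture shows the open gripper over the long pair (crop (215,210)), about 6 mm left of it. I'll correct that and go down.

Request:
step_arm --pt "0 0.024 0.08 0 60" --pt "0 0.024 0.16 0 60" --pt "0 0.024 0.19 0 60" --pt "0 0.024 0.19 0 60" --pt "0 0.024 0.19 0 60" --pt "0 0.024 0.19 0 60"

```text
time_s: 1.98
tcp_pos: [0.5411, 0.3509, 0.0055]
eef_rot: [-179.9, -0.1, 5.6]
contact_force: [0.5, 0.0, 0.1]
gripper_width: 0.0597
gripper_force: 0.0
```

Request:
step_arm --pt "0 0 0.008 0 10" --pt "0 0 0.008 0 10" --pt "0 0 0.008 0 10" --pt "0 0 0.008 0 10" --pt "0 0 0.008 0 10" --pt "0 0 0.008 0 10" --pt "0 0 0.008 0 10" --pt "0 0 0.008 0 10" --newtons 30

```text
time_s: 2.65
tcp_pos: [0.5408, 0.3497, 0.0022]
eef_rot: [-180.0, -0.0, 5.5]
contact_force: [0.2, -0.1, 0.5]
gripper_width: 0.0193
gripper_force: 30.0
```

Request:
step_arm --pt "0 0 -0.1 0 10" --pt "0 0 -0.2 0 10" --pt "0 0 -0.3 0.05 10" --pt "0 0.2 -0.4 0.09 10" --pt "0 0.4 -0.4 0.09 10" --pt "0 0.55 -0.4 0.09 10" --pt "0 0.7 -0.4 0.09 10" --pt "0 0.85 -0.4 0.09 10" --pt "0 1 -0.4 0.09 10" --pt "0 1 -0.4 0.09 10" --pt "0 1 -0.4 0.09 10"

```text
time_s: 3.57
tcp_pos: [0.5645, 0.0981, 0.1021]
eef_rot: [180.0, 0.0, -0.1]
contact_force: [-0.8, 0.5, -0.4]
gripper_width: 0.0199
gripper_force: 30.0
```

Request:
step_arm --pt "-0.04 0.16 0 0 10" --pt "-0.04 0.32 0 0 10" --pt "-0.04 0.48 0 0 10" --pt "-0.04 0.64 0 0 10" --pt "-0.04 0.8 0 0 10" --pt "-0.04 0.95 0 0 10" --pt "-0.04 0.95 0 0 10"

```text
time_s: 4.15
tcp_pos: [0.5549, -0.1408, 0.1018]
eef_rot: [180.0, 0.0, -0.1]
contact_force: [0.2, 0.0, 0.4]
gripper_width: 0.0195
gripper_force: 30.0
```

Request:
step_arm --pt "-0.04 0.16 0 0 10" --pt "-0.04 0.32 0 0 10" --pt "-0.04 0.48 0 0 10" --pt "-0.04 0.64 0 0 10" --pt "-0.04 0.8 0.08 0 10" --pt "-0.04 0.9 0.16 0 10" --pt "-0.04 0.9 0.2 0 10" --pt "-0.04 0.9 0.2 0 10" --pt "-0.04 0.9 0.2 0 10" --pt "-0.04 0.9 0.2 0 10"

```text
time_s: 4.98
tcp_pos: [0.5465, -0.3607, 0.0529]
eef_rot: [180.0, -0.0, 0.2]
contact_force: [-0.5, -0.2, -0.4]
gripper_width: 0.0197
gripper_force: 30.0
```

Run:
```python
from h import *
im=eyes.capture("top"); cv2.imwrite("pics/t2.png",cv2.resize(im[90:250,350:560,::-1],None,fx=3,fy=3))
s=r.get_state();print(s["tcp_pos"],s["eef_rot"])
```

```text
[ 0.5467527  -0.36068927  0.05330545] [ 1.79960823e+02 -8.90909774e-02  2.11852486e-01]
```

View pics/t2.png

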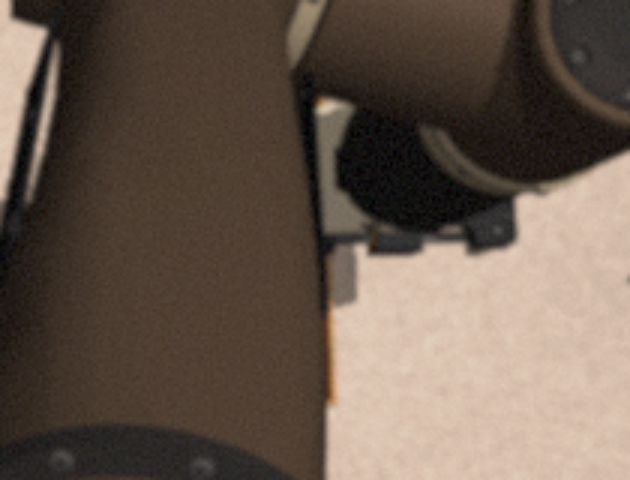

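The arm hides the board from above, so I'll place by measured coordinates and check afterwards.

Request:
step_arm --pt "-0.01 0.013 0.08 0 10" --pt "-0.01 0.013 0.13 0 10" --pt "-0.01 0.013 0.15 0 10" --pt "-0.01 0.013 0.154 0 10" --pt "-0.01 0.013 0.154 0 10" --pt "-0.01 0.013 0.154 0 10"

```text
time_s: 5.53
tcp_pos: [0.5435, -0.3645, 0.0141]
eef_rot: [180.0, -0.0, 0.1]
contact_force: [-0.2, -0.3, -0.6]
gripper_width: 0.0196
gripper_force: 30.0
```

Request:
step_arm --pt "0 0 0 0 35" --pt "0 0 0 0 35" --pt "0 0 0 0 35" --pt "0 0 0 0 35" --pt "0 0 -0.1 0 40" --pt "0 0 -0.2 0 50" --pt "0 0 -0.3 0 50" --pt "0 0 -0.35 0 50"

```text
time_s: 6.2
tcp_pos: [0.5442, -0.3658, 0.1044]
eef_rot: [179.9, -0.2, 0.1]
contact_force: [1.4, 0.2, 1.0]
gripper_width: 0.0489
gripper_force: 0.0
```

Request:
step_arm --pt "-0.28 -0.484 0 0.99 60" --pt "-0.28 -0.484 0 0.99 60" --pt "-0.28 -0.484 0 0.99 60" --pt "-0.28 -0.484 0 0.99 60" --pt "-0.28 -0.484 0 0.99 60" --pt "-0.28 -0.484 0 0.99 60" --pt "-0.28 -0.484 0 0.99 60" --pt "-0.28 -0.484 0 0.99 60" --pt "-0.28 -0.484 0 0.99 60" --pt "-0.28 -0.484 0 0.99 60"

```text
time_s: 7.03
tcp_pos: [0.4728, -0.2441, 0.1012]
eef_rot: [-180.0, -0.0, -59.4]
contact_force: [-0.4, 0.7, 0.4]
gripper_width: 0.06
gripper_force: 0.0
```

Request:
step_arm --pt "0 0 0.1 0.4 60" --pt "0 0 0.18 0.4 60" --pt "0 0 0.18 0.4 60" --pt "0 0 0.18 0.4 60" --pt "0 0 0.18 0.4 60" --pt "0 0 0.18 0.4 60"

```text
time_s: 7.53
tcp_pos: [0.4729, -0.2442, 0.0561]
eef_rot: [-180.0, -0.0, -83.1]
contact_force: [-0.1, 0.6, -0.7]
gripper_width: 0.0601
gripper_force: 0.0
```

Run:
```python
from h import *
for n,s in(("top",np.s_[90:250,350:560]),("side",np.s_[180:370,240:450])):
    im=eyes.capture(n); cv2.imwrite(f"pics/{n}3.png",cv2.resize(im[s][:,:,::-1],None,fx=2,fy=2))
a,b=cv2.imread("pics/top3.png"),cv2.imread("pics/side3.png"); b=b[:320]
cv2.imwrite("pics/t3.png",np.vstack([a[:290],b[:300]]))
```

```text
(no output)
```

View pics/t3.png

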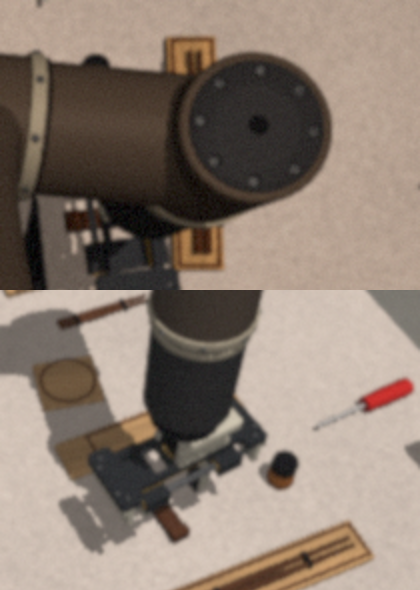

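The long pair lies inside its outline on the long board. The gripper straddles the bar rest, seen between the fingers at about (82,215) in the top crop. Going down to grasp it.

Request:
step_arm --pt "0 0 0.08 0 60" --pt "0 0 0.16 0 60" --pt "0 0 0.205 0 60" --pt "0 0 0.205 0 60" --pt "0 0 0.205 0 60" --pt "0 0 0.205 0 10" --pt "0 0 0.205 0 10" --pt "0 0 0.205 0 10" --pt "0 0 0.205 0 10" --pt "0 0 0.205 0 10" --pt "0 0 0.205 0 10" --pt "0 0 0.205 0 10"

```text
time_s: 8.63
tcp_pos: [0.473, -0.2441, 0.0051]
eef_rot: [-180.0, -0.0, -83.3]
contact_force: [-1.5, -0.1, 3.4]
gripper_width: 0.0237
gripper_force: 30.0
```

Request:
step_arm --pt "0 0 -0.1 0 10" --pt "0 0 -0.2 0 10" --pt "-0.05 0 -0.3 0.06 10" --pt "-0.2 -0.02 -0.38 0.12 10" --pt "-0.35 -0.03 -0.38 0.12 10" --pt "-0.5 -0.05 -0.38 0.12 10" --pt "-0.65 -0.06 -0.38 0.12 10" --pt "-0.8 -0.08 -0.38 0.12 10" --pt "-0.96 -0.093 -0.38 0.12 10" --pt "-0.96 -0.093 -0.38 0.12 10" --pt "-0.96 -0.093 -0.38 0.12 10"

```text
time_s: 9.55
tcp_pos: [0.4679, -0.0009, 0.1]
eef_rot: [-180.0, 0.0, -90.2]
contact_force: [0.8, -0.1, -0.9]
gripper_width: 0.0233
gripper_force: 30.0
```

Request:
step_arm --pt "-0.16 0.024 0 0 10" --pt "-0.32 0.024 0 0 10" --pt "-0.48 0.024 0 0 10" --pt "-0.64 0.024 0 0 10" --pt "-0.8 0.024 0 0 10" --pt "-0.95 0.024 0.08 0 10" --pt "-0.968 0.024 0.16 0 10" --pt "-0.968 0.024 0.24 0 10" --pt "-0.968 0.024 0.24 0 10" --pt "-0.968 0.024 0.24 0 10" --pt "-0.968 0.024 0.24 0 10"

```text
time_s: 10.47
tcp_pos: [0.4646, 0.2382, 0.0405]
eef_rot: [-180.0, -0.0, -90.6]
contact_force: [-0.2, 0.3, -0.1]
gripper_width: 0.0237
gripper_force: 30.0
```

Request:
step_arm --pt "-0.008 0.008 0.05 0 10" --pt "-0.008 0.008 0.08 0 10" --pt "-0.008 0.008 0.093 0 10" --pt "-0.008 0.008 0.093 0 10" --pt "-0.008 0.008 0.093 0 40" --pt "-0.008 0.008 0.093 0 40" --pt "-0.008 0.008 0.093 0 40" --pt "-0.008 0.008 0 0 45" --pt "-0.008 0.008 -0.1 0 60" --pt "-0.008 0.008 -0.2 0 87" --pt "-0.008 0.008 -0.24 0 87"

```text
time_s: 11.38
tcp_pos: [0.4633, 0.242, 0.1032]
eef_rot: [-179.8, 0.2, -90.5]
contact_force: [1.3, 0.8, 0.5]
gripper_width: 0.06
gripper_force: 0.0
```

Request:
step_arm --pt "0 -0.16 0 0 87" --pt "0 -0.32 0 0 87" --pt "0 -0.48 0 0 87" --pt "0 -0.64 0 0 87" --pt "0 -0.684 0.1 0 87" --pt "0 -0.684 0.2 0 87" --pt "0 -0.684 0.24 0 87" --pt "0 -0.684 0.24 0 87" --pt "0 -0.684 0.24 0 87"

```text
time_s: 12.13
tcp_pos: [0.6325, 0.2393, 0.0397]
eef_rot: [179.9, -0.1, -90.5]
contact_force: [-0.9, -0.1, 0.5]
gripper_width: 0.0869
gripper_force: 0.0
```

Run:
```python
from h import *
im=eyes.capture("side"); cv2.imwrite("pics/s4.png",cv2.resize(im[110:260,200:410,::-1],None,fx=3,fy=3))
print(r.get_state()["tcp_pos"])
```

```text
[0.63315453 0.23992012 0.04095702]
```

View pics/s4.png

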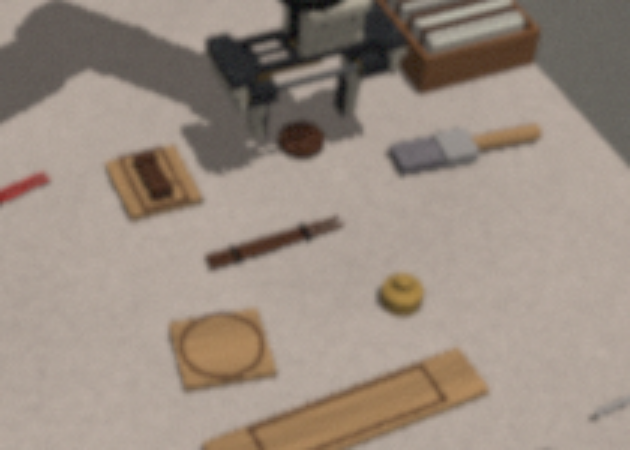

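The bar rest sits inside its outline at about (152,178). The round rest lies between the open fingers at about (300,138).

Request:
step_arm --pt "-0.006 0 0.08 0 87" --pt "-0.006 0 0.142 0 87" --pt "-0.006 0 0.142 0 87" --pt "-0.006 0 0.142 0 87" --pt "-0.006 0 0.142 0 40" --pt "-0.006 0 0.142 0 40" --pt "-0.006 0 0.142 0 40" --pt "-0.006 0 0.142 0 40" --pt "-0.006 0 0.142 0 40" --pt "-0.006 0 0.142 0 40" --pt "-0.006 0 0.142 0 40"

```text
time_s: 13.1
tcp_pos: [0.6333, 0.2411, 0.0047]
eef_rot: [-180.0, 0.0, -90.5]
contact_force: [0.1, -0.3, 2.7]
gripper_width: 0.0503
gripper_force: 30.0
```

Request:
step_arm --pt "0 0 -0.1 0 40" --pt "0 0 -0.2 0 40" --pt "0.05 0.04 -0.3 0 40" --pt "0.15 0.12 -0.36 0 40" --pt "0.27 0.21 -0.36 0 40" --pt "0.39 0.31 -0.36 0 40" --pt "0.51 0.4 -0.36 0 40" --pt "0.63 0.49 -0.36 0 40" --pt "0.75 0.59 -0.36 0 40" --pt "0.87 0.68 -0.36 0 40" --pt "0.958 0.752 -0.36 0 40" --pt "0.958 0.752 -0.36 0 40"

```text
time_s: 14.1
tcp_pos: [0.4382, -0.0002, 0.094]
eef_rot: [179.8, -0.0, -90.7]
contact_force: [-0.3, -0.8, -1.4]
gripper_width: 0.0507
gripper_force: 30.0
```

Run:
```python
from h import *
im=eyes.capture("side"); cv2.imwrite("pics/s5.png",cv2.resize(im[110:260,200:410,::-1],None,fx=3,fy=3))
print(r.get_state()["tcp_pos"])
```

```text
[0.44082336 0.00133115 0.09450814]
```

View pics/s5.png

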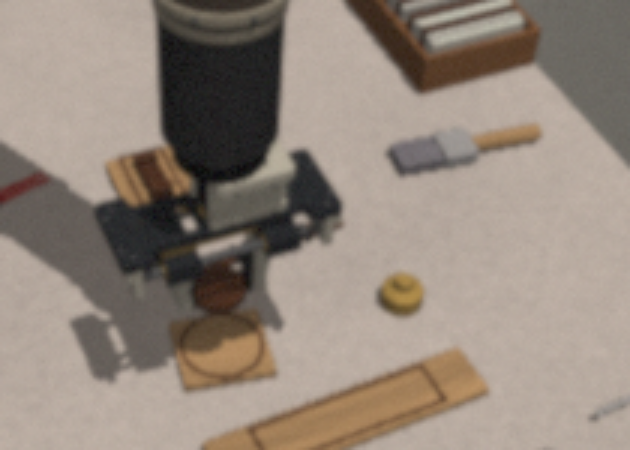

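The round rest is held, at about (220,287) in the crop, and the gripper is above its board. Placing it.

Request:
step_arm --pt "-0.006 -0.01 0.1 0 40" --pt "-0.006 -0.01 0.2 0 40" --pt "-0.006 -0.01 0.28 0 40" --pt "-0.006 -0.01 0.308 0 40" --pt "-0.006 -0.01 0.308 0 40" --pt "-0.006 -0.01 0.308 0 40" --pt "-0.006 -0.01 0.308 0 40"

```text
time_s: 14.73
tcp_pos: [0.4461, 0.0051, 0.0177]
eef_rot: [-180.0, 0.0, -90.5]
contact_force: [-0.3, -0.2, 0.4]
gripper_width: 0.0506
gripper_force: 30.0
```

Request:
step_arm --pt "0.007 0.012 0 0 40" --pt "0.007 0.012 0.002 0 40" --pt "0.007 0.012 0.002 0 40" --pt "0.007 0.012 0.002 0 70" --pt "0.007 0.012 0.002 0 70" --pt "0.007 0.012 0.002 0 80" --pt "0.007 0.012 0.002 0 80" --pt "0.007 0.012 -0.1 0 80" --pt "0.007 0.012 -0.2 0 80" --pt "0.007 0.012 -0.3 0 80" --pt "0.007 0.012 -0.34 0 80"

```text
time_s: 15.65
tcp_pos: [0.4439, 0.0033, 0.1053]
eef_rot: [-179.8, 0.1, -90.5]
contact_force: [1.5, 0.0, 0.2]
gripper_width: 0.0801
gripper_force: 0.0
```

Request:
step_arm --pt "-0.44 -0.4 0 -1 60" --pt "-0.44 -0.4 0 -1 60" --pt "-0.44 -0.4 0 -1 60" --pt "-0.44 -0.4 0 -1 60" --pt "-0.44 -0.4 0 -1 60" --pt "-0.44 -0.4 0 -1 60" --pt "-0.44 -0.4 0 -1 60" --pt "-0.44 -0.4 0 -1 60" --pt "-0.44 -0.4 0 -1 60" --pt "-0.44 -0.4 0 -1 60"

```text
time_s: 16.48
tcp_pos: [0.5433, 0.112, 0.1021]
eef_rot: [180.0, 0.0, -30.4]
contact_force: [0.3, 0.6, -0.4]
gripper_width: 0.06
gripper_force: 0.0
```

Request:
step_arm --pt "0 0 0.1 -0.53 50" --pt "0 0 0.2 -0.53 50" --pt "0 0 0.24 -0.53 50" --pt "0 0 0.24 -0.53 50" --pt "0 0 0.24 -0.53 50" --pt "0 0 0.24 -0.53 50" --pt "0 0 0.24 -0.53 50"

```text
time_s: 17.07
tcp_pos: [0.5434, 0.112, 0.0422]
eef_rot: [180.0, 0.0, 1.1]
contact_force: [0.1, 0.2, -0.8]
gripper_width: 0.0498
gripper_force: 0.0
```

Request:
step_arm --pt "0 -0.007 0.08 0 50" --pt "0 -0.007 0.14 0 50" --pt "0 -0.007 0.158 0 50" --pt "0 -0.007 0.158 0 50" --pt "0 -0.007 0.158 0 50" --pt "0 -0.007 0.158 0 10" --pt "0 -0.007 0.158 0 10" --pt "0 -0.007 0.158 0 10" --pt "0 -0.007 0.158 0 10" --pt "0 -0.007 0.158 0 10" --pt "0 -0.007 0.158 0 10"

```text
time_s: 17.98
tcp_pos: [0.5435, 0.1139, 0.0031]
eef_rot: [-180.0, -0.0, 1.3]
contact_force: [-0.6, 1.1, 3.1]
gripper_width: 0.0193
gripper_force: 30.0
```

Request:
step_arm --pt "0 0 -0.1 0 10" --pt "0 0 -0.2 0 10" --pt "-0.02 0.1 -0.3 0 10" --pt "-0.06 0.25 -0.38 0 10" --pt "-0.1 0.4 -0.38 0 10" --pt "-0.12 0.55 -0.38 0 10" --pt "-0.12 0.7 -0.38 0 10" --pt "-0.12 0.85 -0.38 0 10" --pt "-0.12 0.91 -0.38 0 10" --pt "-0.12 0.91 -0.3 0 10" --pt "-0.12 0.91 -0.2 0 10" --pt "-0.12 0.91 -0.18 0 10"

```text
time_s: 18.98
tcp_pos: [0.5161, -0.115, 0.0449]
eef_rot: [-180.0, 0.3, 1.2]
contact_force: [-1.4, -0.9, -1.1]
gripper_width: 0.0195
gripper_force: 30.0
```

Request:
step_arm --pt "-0.015 0 0.06 -0.015 10" --pt "-0.015 0 0.1 -0.015 10" --pt "-0.015 0 0.118 -0.015 10" --pt "-0.015 0 0.118 -0.015 10" --pt "-0.015 0 0.118 -0.015 10" --pt "-0.015 0 0.118 -0.015 10"

```text
time_s: 19.48
tcp_pos: [0.5155, -0.1142, 0.0191]
eef_rot: [180.0, -0.1, 2.2]
contact_force: [-1.0, -0.0, -0.6]
gripper_width: 0.0194
gripper_force: 30.0
```

Grip height was 3.1 mm, so the release height is 15.1 mm. I'll lower 4 mm more and shift x by −3.5 mm.

Request:
step_arm --pt "-0.014 0 0.01 0 10" --pt "-0.014 0 0.015 0 10" --pt "-0.014 0 0.016 0 10" --pt "-0.014 0 0.016 0 10" --pt "-0.014 0 0.016 0 10"

```text
time_s: 19.9
tcp_pos: [0.511, -0.1145, 0.0151]
eef_rot: [-180.0, -0.0, 2.2]
contact_force: [-3.8, 2.1, 8.1]
gripper_width: 0.0194
gripper_force: 30.0
```

Request:
step_arm --pt "0 0 0 0 35" --pt "0 0 0 0 35" --pt "0 0 0 0 35" --pt "0 0 0 0 35" --pt "0 0 -0.1 0 45" --pt "0 0 -0.2 0 60" --pt "0 0 -0.3 0 60" --pt "0 0 -0.4 0 60" --pt "0 0 -0.4 0 60"

```text
time_s: 20.65
tcp_pos: [0.5142, -0.1146, 0.1191]
eef_rot: [180.0, -0.4, 2.3]
contact_force: [1.3, -0.1, -0.1]
gripper_width: 0.0587
gripper_force: 0.0
```

Request:
step_arm --pt "0 -0.15 -0.1 0 60" --pt "0 -0.3 -0.2 0 60" --pt "0 -0.45 -0.2 0 60" --pt "0 -0.6 -0.2 0 60" --pt "0 -0.75 -0.2 0 60" --pt "0 -0.9 -0.2 0 60" --pt "0 -1 -0.2 0 60" --pt "0 -1 -0.2 0 60"

```text
time_s: 21.32
tcp_pos: [0.5019, 0.1393, 0.1643]
eef_rot: [-180.0, -0.1, 2.4]
contact_force: [0.5, 0.1, -0.2]
gripper_width: 0.0598
gripper_force: 0.0
```

Request:
step_arm --pt "-0.1 -0.15 -0.1 0 60" --pt "-0.2 -0.3 -0.2 0 60" --pt "-0.25 -0.45 -0.2 0 60" --pt "-0.3 -0.6 -0.2 0 60" --pt "-0.35 -0.75 -0.2 0 60" --pt "-0.4 -0.9 -0.2 0 60" --pt "-0.4 -1 -0.2 0 60" --pt "-0.4 -1 -0.2 0 60"

```text
time_s: 21.98
tcp_pos: [0.3914, 0.3861, 0.2139]
eef_rot: [-180.0, -0.0, 2.4]
contact_force: [1.4, 0.6, 0.3]
gripper_width: 0.0602
gripper_force: 0.0
```

Request:
step_arm --pt "-0.1 -0.15 0 0 60" --pt "-0.2 -0.3 0 0 60" --pt "-0.3 -0.45 0 0 60" --pt "-0.4 -0.6 0 0 60" --pt "-0.5 -0.75 0 0 60" --pt "-0.6 -0.9 0 0 60" --pt "-0.7 -1 0 0 60" --pt "-0.7 -1 0 0 60"

```text
time_s: 22.65
tcp_pos: [0.2047, 0.6275, 0.213]
eef_rot: [180.0, 0.0, 2.3]
contact_force: [0.8, 0.1, 0.4]
gripper_width: 0.0601
gripper_force: 0.0
```

Run:
```python
from h import *
im=eyes.capture("top"); cv2.imwrite("pics/t6.png",cv2.resize(im[90:260,110:490,::-1],None,fx=2,fy=2))
print(r.get_state()["tcp_pos"],r.get_state()["contact_force"])
hsv=cv2.cvtColor(im,cv2.COLOR_RGB2HSV)
dark=((hsv[:,:,2]<80)).astype(np.uint8)*255
for n,b,z,br in [("long_pair",(440,112,456,222),.018,(549,-364)),("short_pair",(328,142,344,220),.018,(517.8,-114)),("round_rest",(268,198,302,232),.026,(443.2,3.3)),("bar_rest",(162,199,194,216),.026,(462.7,240.2))]: print(n,br,blob("top",dark,b,z))
for n,b,z in [("jar",(380,110,410,140),.04)]: print(n,blob("top",dark,b,z))
```

```text
[0.20440911 0.62765041 0.21277962] [-0.3554588   1.88968733  0.92283068]
long_pair (549, -364) {'rect': array([ 5.482e+02, -3.648e+02,  2.300e+02,  2.350e+01, -4.000e-01]), 'cen': array([ 543.1, -364.5]), 'pca': 0.2}
short_pair (517.8, -114) {'rect': array([ 514.4, -114.4,  148.9,   21.7,    1.8]), 'cen': array([ 511.9, -115.1]), 'pca': 2.2}
round_rest (443.2, 3.3) {'rect': array([441.3,   6.2,  51.4,  49.9, -45.5]), 'cen': array([441.4,   6.3]), 'pca': -74.1}
bar_rest (462.7, 240.2) {'rect': array([459.8, 235. ,  64.4,  26.4, -88.4]), 'cen': array([460.7, 234.3]), 'pca': 89.4}
jar {'rect': array([ 629.7, -240.5,   57. ,   33.5,  -48.5]), 'cen': array([ 631. , -240.3]), 'pca': -52.2}
```

View pics/t6.png

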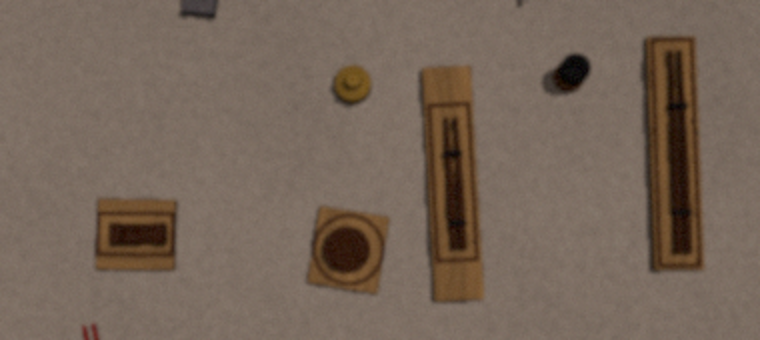

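All four things lie inside their outlines, within about 6 mm of centre. The jar at (571,72) and the weight at (352,85) have not moved, so I'm handing in.

```bash
python3 -c "
from plant import workorder
print(workorder.close_job())"
```

```text
the job is handed in; nothing more can be done
None
```

I handed the job in after about 23 s of robot time: in the last top picture both chopstick pairs and both rests lie inside their outlines, within about 6 mm of centre, and the jar and weight are where they started (no verdict was returned).

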